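# Turn the duck once round for the camera

### The arm

A 6-joint arm with a two-finger parallel gripper is mounted at the origin on the work surface. World frame = base frame: x ahead of the robot, y to its left, z up, the work surface at z = 0. Lengths are in m, angles in degrees, forces in N, time in s.
With the tool pointing down it reaches from about 0.375 to 0.9 m from the base axis. Payload 3.1 kg.
Tool frame: the origin (TCP) lies midway between the tips of the shut fingers; the grasp point (between the pads) lies 19 mm behind it (bot.tcp_to_grasp is the distance from the TCP to the grasp point, in m); z points along the fingers, y is the line along which they close (so a half turn about z gives the same grasp; the last joint's range is limited). The gripper opens to 85 mm and grips with 20 to 120 N. Pads are 22 mm wide; open, the fingers measure 114 mm over their backs; the gripper's body (76 mm by 85 mm) begins 54 mm behind the grasp point. The pads swing forward as they close: fully open they stand 13 mm farther back than shut.
Start: joints at [-73.826, 30.224, 82.088, -0, 67.689, -10.227], TCP at [0.278, -0.56, 0.231] pointing down, gripper open.
Joint ranges: [-176.69, 176.69], [-43.24, 126.21], [12.49, 139.97], [-82, 262], [0, 151.66], [-163.58, 163.58]. Speed limits (degrees/s): [159.86, 159.86, 180, 180, 180, 180].

### API

Orientations are given as [roll, pitch, yaw] about the fixed x, y, z axes, in that order (R = Rz(yaw) Ry(pitch) Rx(roll)).
In Python, from workcell import bot gives the robot as it stands.
- The arm moves only by the tool apply_moves, never from a script. Its argument "increments" is a list of rows, each an object of numbers: "tx", "ty", "tz": the shift along the tool's x, y, z in m; "ax", "ay", "az": the turn, a rotation vector about the tool's x, y, z in rad; "fingers": the finger opening in m, from 0 to 0.0854. In form: [{"tx": .., "ty": .., "tz": .., "ax": .., "ay": .., "az": .., "fingers": ..}, ...]. A call has 1 to 8 rows; each row shifts and turns the commanded pose from where the row before left it, along the tool's axes as they then stand; what a row does not reach is not made up. A row lasts 1/12 s, in which the tool goes at most 41.7 mm and 7.16 degrees, less where a joint would pass 70% of its speed; a pose out of reach is approached as far as the arm can. A call is refused whole if a number of a shift passes 0.0417 or a number of a turn 0.125, either way. A call with a gripper value outside its range is refused whole. The fingers move at their own pace and stop on an object; "newtons" is the grip in N (left out, the last holds). Time passes only in rows, so rows that do not move let the fingers close. It gives the time, the measured TCP pose, the force, the opening and the grip force at its end, in the units of the state.
- bot.read_state(): the state, without advancing time (a new reading comes with each control period).
- bot.grab_frame(name): name is "side" or "top"; returns the picture (420x560x3 uint8, blue, green, red); there is no depth.
- bot.camera_model(name): a dict with "fx", "fy", "cx", "cy" (pixels), "rvec" (rotation vector, rad) and "tvec" (3), from world to camera coordinates, as OpenCV has them. Camera axes: x right, y down, z forward; pixel columns grow to the right and rows downward; lengths in m; the calibration is good to about 2 mm. A picture is of the moment at which its call begins. camera_model takes no time and is no camera call.
- bot.finish_job(): hands the job in; it is judged then, once.
The state is a dict: "time_s": time; "joints": joint angles; "joint_velocities": joint speeds; "effort": joint torques, N m; "eef_pos": TCP position; "eef_rot": TCP orientation; "contact_force": force on the tool from outside, world axes, zero at the start; "ft_torque": the same for the moment, N m; "width": finger opening in m; "gripper_force": force on a finger pad.
Only numpy, scipy, OpenCV 4.12 (cv2) and the standard library are available. Lean on these libraries where they do the work, as an engineer would, in place of code of your own. Each camera call takes 0.05 s, during which the arm holds its last target. There are 200 camera calls.

### The job

Stand the wooden duck on the middle of the turntable with its beak towards the camera, and let go of it. Then take the turntable by its knob and turn it slowly (in five seconds or more) through one full turn, anticlockwise seen from above, stopping with the knob back where it began and the duck still standing in the middle, facing the camera. Leave the other figures, the spare lens and the film can where they stand.

Things in the scene. Friction and masses are not known exactly. Their poses are not given: they have to be found in the camera images.
- duck: plain wooden toy duck, 85 mm long, 36 mm wide, 67 mm tall, 70 to 110 g, upright on the table in a group with the dog and skittle. Origin: centre of its underside; x to the beak, z up. Its blocky body, 58 mm long and reaching 42 mm up, has flat vertical sides 36 mm apart (y = -18, +18 mm): hold it across these, about 28 mm up. Above are only the round head (beak end) and a small tail
- beak (a point): the tip of the duck's beak: 45 mm along x from the duck's origin, 50 mm up
- turntable: fixed grey base of a turntable. Origin: on the turning axis at table height; x points level to the camera (black, fixed, 140 mm tall, on a stubby tripod 310 mm from the axis), z up. On it turns a flat plywood disc, 280 mm across, upper face 40 mm above the table, with a dark 48 mm circle and dot at its middle. The knob stands near the disc's rim.
- platter (a joint): angle of the disc on its base, rad; grows as the disc turns anticlockwise seen from above, without stops (a full turn adds 6.283). It starts anywhere from -1.2 to 1.2. At value q the knob lies 115 mm from the axis in the direction q + pi from the turntable's x. Slight friction, about 1 N at the knob; the disc stays where it is left
- knob (a point): middle of the grip of the turntable's knob, 66 mm above the table: an upright black cylinder 16 mm across on the disc, 115 mm from the turning axis, its grip from 45 to 87 mm above the table. It is a sleeve that spins freely on its pin, so that fingers can keep their heading all the way round
- dog: plain wooden toy dog on four legs, about 110 mm long, 30 mm wide, 81 mm tall, loose. Origin: between its feet; x to the nose. To be left alone
- skittle: plain turned wooden skittle figure, 46 mm across, 74 mm tall, loose. Origin: centre of its underside. To be left alone
- lens: black spare lens standing on the table, 66 mm across, 64 mm tall, loose. Origin: centre of its underside. To be left alone
- canister: small black film can, 32 mm across, 52 mm tall, loose. Origin: centre of its underside. To be left alone
There are look-alikes about, which are no part of the job. Leave any green or pink look-alike of the duck alone.

How it is judged (in metres and radians):
On the way, in this order (a step that is already met when the one before it is completed fails the run):
1. the duck stands let go on the middle of the disc (within 15 mm), beak towards the camera (within 0.3 rad), the knob not yet moved by more than 20 mm (horizontal distance between duck and turntable below 0.015 m and angle between duck's own z axis and vertical below 0.12 rad and z of duck in the frame of turntable between 0.034 and 0.046 m and angle between the x axis of duck and the x axis of turntable, either way round below 0.3 rad and x of beak in the frame of turntable above 0.015 m and contact force between the fingers and duck below 0.05 N and distance of knob from where it was at the start of the episode below 0.02 m), for 0.2 s.
2. the disc has been turned well round anticlockwise (joint above 2.9 rad) with the duck still standing on it (value of joint platter above 2.9 rad and angle between duck's own z axis and vertical below 0.2 rad and horizontal distance between duck and turntable below 0.025 m), for 0.02 s.
At the end, for the whole second after the job is handed in: After one full anticlockwise turn the knob is back within 18 mm of where it began and the disc is still; the duck stands upright and at rest on the disc, within 20 mm of its middle, beak towards the camera within 0.35 rad (horizontal distance between duck and turntable below 0.02 m and angle between duck's own z axis and vertical below 0.12 rad and z of duck in the frame of turntable between 0.034 and 0.046 m and angle between the x axis of duck and the x axis of turntable, either way round below 0.35 rad and x of beak in the frame of turntable above 0.015 m and value of joint platter between 4.85 and 7.75 rad and distance of knob from where it was at the start of the episode below 0.018 m and linear speed of duck below 0.02 m/s and velocity of joint platter between -0.05 and 0.05 rad/s); the robot touches nothing.
It fails at once if the disc is spun fast (over 3 rad/s) (velocity of joint platter above 3 rad/s or velocity of joint platter below -3 rad/s).
It fails at once if the duck is tipped over (more than 0.7 rad) (angle between duck's own z axis and vertical above 0.7 rad).
It fails at once if the dog, the skittle, the lens or the film can is moved by more than 30 mm (distance of any of dog, skittle, lens, canister from where it was at the start of the episode above 0.03 m).
It also fails if it takes over 72 s, if anything falls off the work surface, if the arm or the gripper's body presses on something with over 40 N, if the wrist force passes 120 N, or if a joint passes its speed limit or range.

## Working session

There is one attempt and no reset: what is moved stays moved. The work goes in short steps, Python scripts to look and compute and a tool call to move; the robot and the scene stay as the last step left them, time stands still between calls to the robot, and variables do not carry over. Pictures are saved under pics/ and viewed, at most 10 in all, crops included, and the job is handed in when it is done.

Besides the shell and the picture viewer there is one more tool, called after "Request:" as a command line: name --argument value ..., lists and objects as JSON in quotes. apply_moves: Moves the arm, as the interface text tells. Its arguments: {"type":"object","properties":{"increments":{"type":"array","items":{"type":"object","properties":{"tx":{"type":"number"},"ty":{"type":"number"},"tz":{"type":"number"},"ax":{"type":"number"},"ay":{"type":"number"},"az":{"type":"number"},"fingers":{"type":"number"}}}},"newtons":{"type":"number"}},"required":["increments"]}

```bash
mkdir -p pics; ls; python3 - <<'E'
from workcell import bot
import cv2,numpy as np
print(bot.read_state())
for n in("side","top"):
    cv2.imwrite(f"pics/{n}0.png",bot.grab_frame(n)); m=bot.camera_model(n);print(n,m)
    R=cv2.Rodrigues(np.array(m["rvec"]))[0];print(-R.T@np.array(m["tvec"]))
E
```

```text
pics
{'time_s': 0.0, 'joints': array([-7.38261442e+01,  3.02784652e+01,  8.21591930e+01, -1.37942822e-03,
        6.76888840e+01, -1.02270236e+01]), 'joint_velocities': array([-0.01079174,  0.03725188, -0.02465876, -0.06663297, -0.02816871,
       -0.02523601]), 'effort': array([-7.00697146e-04, -4.42347980e+01, -1.78026903e+01, -1.31096867e-04,
        8.46372888e-03,  4.26948343e-07]), 'eef_pos': array([ 0.27771908, -0.55908167,  0.23032341]), 'eef_rot': array([-1.79875242e+02, -2.12126832e-02,  2.64013815e+01]), 'contact_force': array([-0.08108601, -0.38761507,  0.45821612]), 'ft_torque': array([-0.05454911, -0.02909243, -0.01613673]), 'gripper_force': 0.0, 'width': 0.08553095311098949}
side {'fx': 406.2812068577867, 'fy': 406.2812068577867, 'cx': 281.90210970139236, 'cy': 202.575301206643, 'rvec': array([ 0.21748856, -2.83549977,  1.18285016]), 'tvec': array([0.4238476 , 0.15587275, 1.15415201])}
[0.3074604  0.76700323 0.92367966]
top {'fx': 391.2521186070252, 'fy': 391.2521186070252, 'cx': 280.91370742260966, 'cy': 211.22148433810244, 'rvec': array([ 2.07849703, -2.15217496,  0.22501911]), 'tvec': array([-0.07448192,  0.42769619,  1.34537965])}
[ 0.14093659 -0.07599519  1.40459232]
```

View pics/side0.png

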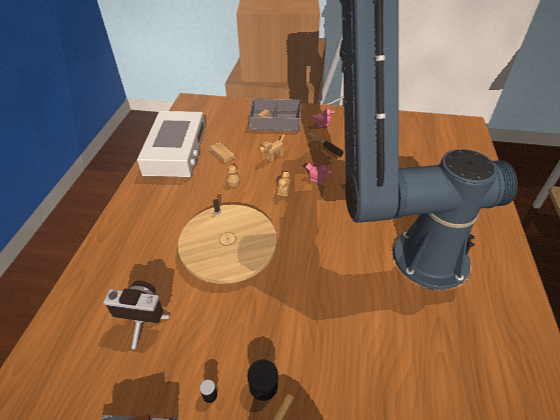

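View pics/top0.png

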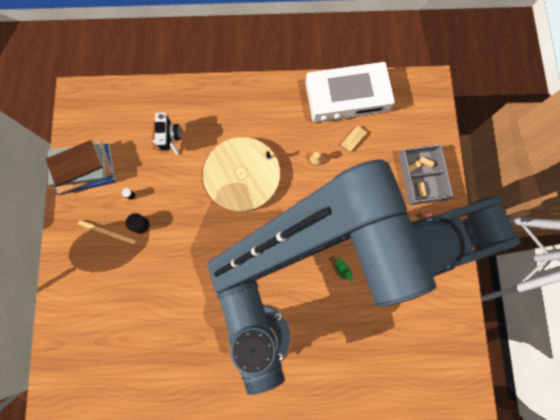

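The side view shows the disc centred near (228,240) with its knob at (217,205) and the camera at (135,305). The wooden figures are near (270,150), (233,175) and (284,183), and there are pink look-alikes. In the top view the disc is at (241,173), and the arm hides part of the figure group. I'll enlarge the group.

```bash
cat > h.py <<'E'
from workcell import bot
import cv2,numpy as np
def cam(n):
    m=bot.camera_model(n);K=np.array([[m["fx"],0,m["cx"]],[0,m["fy"],m["cy"]],[0,0,1.]])
    return K,np.array(m["rvec"],float),np.array(m["tvec"],float)
def ray(n,uv):
    K,r,t=cam(n);R=cv2.Rodrigues(r)[0]
    return -R.T@t,R.T@np.linalg.inv(K)@np.array([uv[0],uv[1],1.])
def plane(n,uv,z):
    o,d=ray(n,uv);return o+d*(z-o[2])/d[2]
def two(uvs,uvt):
    a,d=ray("side",uvs);b,e=ray("top",uvt)
    s=np.linalg.lstsq(np.c_[d,-e],b-a,rcond=None)[0]
    p,q=a+d*s[0],b+e*s[1];return (p+q)/2,np.linalg.norm(p-q)
def proj(n,p):
    K,r,t=cam(n);return cv2.projectPoints(np.array(p,float).reshape(-1,1,3),r,t,K,None)[0].reshape(-1,2)
E
python3 - <<'E'
from h import *
s=cv2.imread("pics/side0.png")[100:235,190:345]
cv2.imwrite("pics/c1.png",cv2.resize(s,None,fx=4.4,fy=4.4,interpolation=cv2.INTER_CUBIC)[:600])
for n,uv,z in [("side",(228,240),.04),("top",(241,173),.04),("side",(217,205),.07),("top",(268,155),.07),("side",(284,190),.02),("side",(233,183),.02),("side",(270,156),.02),("side",(145,288),.1),("top",(163,130),.1),("top",(316,158),.04)]: print(n,uv,plane(n,uv,z).round(3))
E
```

```text
side (228, 240) [0.574 0.057 0.04 ]
top (241, 173) [0.573 0.051 0.04 ]
side (217, 205) [ 0.631 -0.046  0.07 ]
top (268, 155) [ 0.627 -0.05   0.07 ]
side (284, 190) [ 0.452 -0.194  0.02 ]
side (233, 183) [ 0.625 -0.202  0.02 ]
side (270, 156) [ 0.528 -0.363  0.02 ]
side (145, 288) [0.715 0.28  0.1  ]
top (163, 130) [0.723 0.32  0.1  ]
top (316, 158) [ 0.621 -0.225  0.04 ]
```

View pics/c1.png

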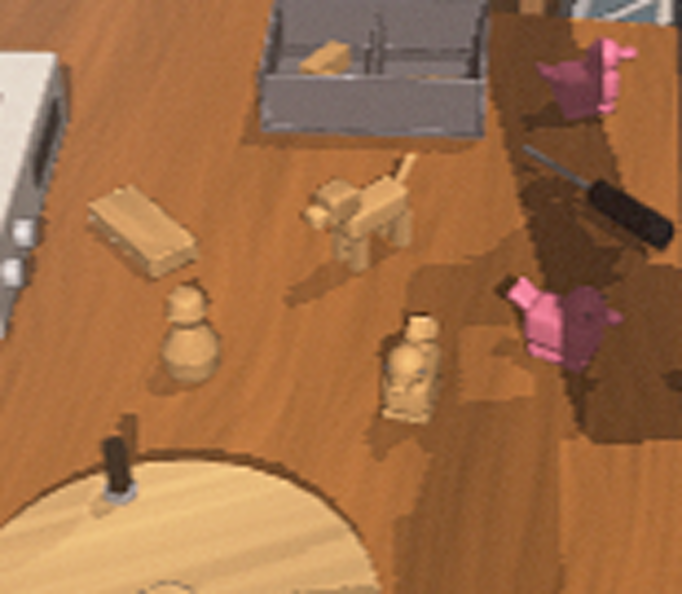

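The crop shows the duck at side pixel (283,184), head towards the side camera. The skittle is at (233,176) and the dog at (272,148). I'll move the arm off the group so the top camera can see it.

Request:
apply_moves --increments '[{"tx": 0.03,"ty": -0.026},{"tx": 0.03,"ty": -0.026},{"tx": 0.03,"ty": -0.026},{"tx": 0.03,"ty": -0.026},{"tx": 0.03,"ty": -0.026},{"tx": 0.03,"ty": -0.026},{"tx": 0.03,"ty": -0.026},{"tx": 0.03,"ty": -0.026}]'

```text
invalid input
```

Request:
apply_moves --increments '[{"tx": 0.03,"ty": -0.026},{"tx": 0.03,"ty": -0.026},{"tx": 0.03,"ty": -0.026},{"tx": 0.03,"ty": -0.026},{"tx": 0.03,"ty": -0.026},{"tx": 0.03,"ty": -0.026},{"tx": 0.03,"ty": -0.026},{"tx": 0.03,"ty": -0.026}]'

```text
invalid input
```

```bash
python3 - <<'E'
from h import *
s=bot.grab_frame("side");t=bot.grab_frame("top")
cv2.imwrite("pics/side1.png",s);cv2.imwrite("pics/top1.png",t)
c1=cv2.resize(t[90:310,270:450],(480,587),interpolation=cv2.INTER_CUBIC)
t0=cv2.imread("pics/top0.png");c2=cv2.resize(t0[100:220,140:290],(320,256),interpolation=cv2.INTER_CUBIC)
o=np.zeros((587,800,3),np.uint8);o[:,:480]=c1;o[:256,480:]=c2
s0=cv2.imread("pics/side0.png");o[260:580,480:]=cv2.resize(s0[200:340,100:240],(320,320),interpolation=cv2.INTER_CUBIC)
cv2.imwrite("pics/c2.png",o)
E
```

```text
(no output)
```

View pics/c2.png

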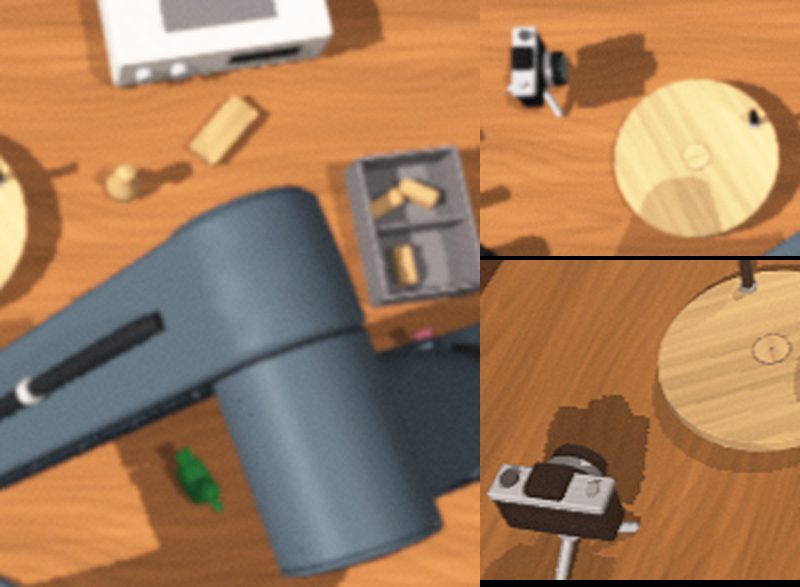

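The arm did not move because the call was rejected, so the group is still hidden in the top view. The camera, disc and knob are clear in it. I'll retry with full rows.

Request:
apply_moves --increments '[{"tx": 0.03,"ty": -0.026,"tz": 0,"ax": 0,"ay": 0,"az": 0,"fingers": 0.085},{"tx": 0.03,"ty": -0.026,"tz": 0,"ax": 0,"ay": 0,"az": 0,"fingers": 0.085},{"tx": 0.03,"ty": -0.026,"tz": 0,"ax": 0,"ay": 0,"az": 0,"fingers": 0.085},{"tx": 0.03,"ty": -0.026,"tz": 0,"ax": 0,"ay": 0,"az": 0,"fingers": 0.085},{"tx": 0.03,"ty": -0.026,"tz": 0,"ax": 0,"ay": 0,"az": 0,"fingers": 0.085},{"tx": 0.03,"ty": -0.026,"tz": 0,"ax": 0,"ay": 0,"az": 0,"fingers": 0.085},{"tx": 0.03,"ty": -0.026,"tz": 0,"ax": 0,"ay": 0,"az": 0,"fingers": 0.085},{"tx": 0.03,"ty": -0.026,"tz": 0,"ax": 0,"ay": 0,"az": 0,"fingers": 0.085}]'

```text
time_s: 0.87
eef_pos: [0.4007, -0.2649, 0.2314]
eef_rot: [180.0, -0.0, 26.4]
contact_force: [1.1, 0.2, 0.5]
width: 0.0851
gripper_force: 0.0
```

Request:
apply_moves --increments '[{"tx": 0.03,"ty": -0.026,"fingers": 0.085},{"tx": 0.03,"ty": -0.026,"fingers": 0.085},{"tx": 0.03,"ty": -0.026,"fingers": 0.085},{"tx": 0.03,"ty": -0.026,"fingers": 0.085},{"tx": 0.03,"ty": -0.026,"fingers": 0.085},{"tx": 0.03,"ty": -0.026,"fingers": 0.085},{"tx": 0.03,"ty": -0.026,"fingers": 0.085},{"tx": 0.03,"ty": -0.026,"fingers": 0.085}]'

```text
invalid input
```

Request:
apply_moves --increments '[{"tx": 0.03,"ty": -0.026,"tz": 0,"ax": 0,"ay": 0,"az": 0,"fingers": 0.085},{"tx": 0.03,"ty": -0.026,"tz": 0,"ax": 0,"ay": 0,"az": 0,"fingers": 0.085},{"tx": 0.03,"ty": -0.026,"tz": 0,"ax": 0,"ay": 0,"az": 0,"fingers": 0.085},{"tx": 0.03,"ty": -0.026,"tz": 0,"ax": 0,"ay": 0,"az": 0,"fingers": 0.085},{"tx": 0.03,"ty": -0.026,"tz": 0,"ax": 0,"ay": 0,"az": 0,"fingers": 0.085},{"tx": 0.03,"ty": -0.026,"tz": 0,"ax": 0,"ay": 0,"az": 0,"fingers": 0.085},{"tx": 0.03,"ty": -0.026,"tz": 0,"ax": 0,"ay": 0,"az": 0,"fingers": 0.085},{"tx": 0.03,"ty": -0.026,"tz": 0,"ax": 0,"ay": 0,"az": 0,"fingers": 0.085}]'

```text
time_s: 1.53
eef_pos: [0.5232, 0.0283, 0.2313]
eef_rot: [180.0, 0.0, 26.4]
contact_force: [0.8, -0.4, -0.3]
width: 0.0848
gripper_force: 0.0
```

```bash
python3 - <<'E'
from h import *
s=bot.grab_frame("side");t=bot.grab_frame("top")
cv2.imwrite("pics/side2.png",s);cv2.imwrite("pics/top2.png",t)
o=np.zeros((600,800,3),np.uint8)
o[:,:400]=cv2.resize(t[140:260,270:350],(400,600),interpolation=cv2.INTER_CUBIC)
o[:,400:]=cv2.resize(s[135:225,255:315],(400,600),interpolation=cv2.INTER_CUBIC)
cv2.imwrite("pics/c3.png",o)
E
```

```text
(no output)
```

View pics/c3.png

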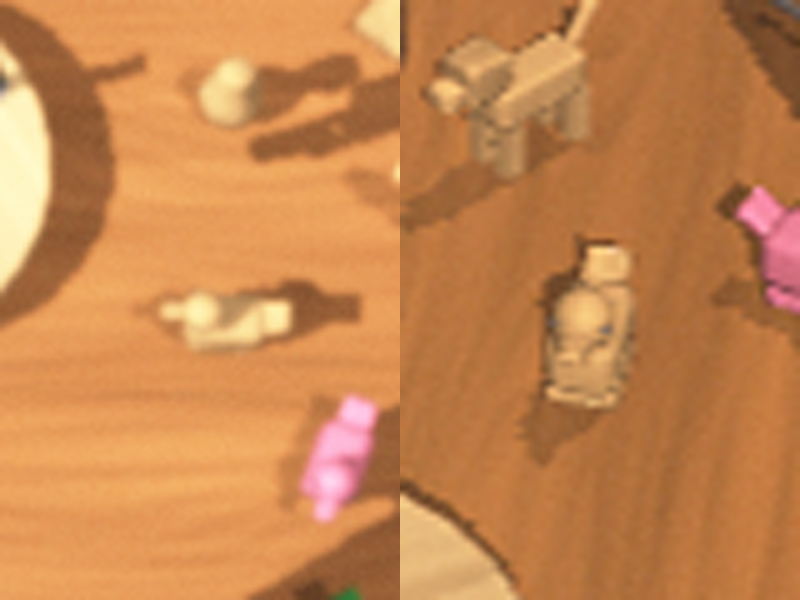

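Top view: the duck's beak is at (302.4,202.2), its tail at (328.6,203.2), and its lower flank edge runs (307.8,210) to (321.6,209.2). Side view: beak (278.7,189.3), tail (285.8,174), front bottom corners (278,195.4) and (286.8,196.2). Now I'll triangulate these points, and the disc, knob and camera too.

```bash
python3 - <<'E'
from h import *
def show(a,b,c):print(a,b[0:3].round(4) if c is None else (b.round(4),round(c,4)))
for n,s,t in [("beak",(278.7,189.3),(302.4,202.2)),("head",(282,182.4),(310.5,202)),("tail",(285.8,174.3),(326,203.2))]:
    p,e=two(s,t);print(n,p.round(4),round(e,4))
for uv in [(278,195.4),(286.8,196.2)]: print("front corner z0",plane("side",uv,0).round(4))
for uv in [(307.8,210),(321.6,209.2)]: print("flank z0",plane("top",uv,0).round(4))
# disc: fit ellipse by colour mask, centre dot
for n,f,roi in [("side","pics/side0.png",(170,195,285,290)),("top","pics/top0.png",(195,130,290,218))]:
    im=cv2.imread(f);h=cv2.cvtColor(im,cv2.COLOR_BGR2HSV)
    x0,y0,x1,y1=roi;g=im[y0:y1,x0:x1].astype(int)
    print(n,"disc px",g[45,30],"table px",g[2,2])
    m=((g[...,0]>100)&(g[...,2]>170)).astype(np.uint8)
    c=max(cv2.findContours(m,0,1)[0],key=cv2.contourArea);c=cv2.convexHull(c)
    pts=np.array([plane(n,(q[0][0]+x0,q[0][1]+y0),.04)[:2] for q in c]).astype(np.float32)
    A=np.c_[2*pts,np.ones(len(pts))];s=np.linalg.lstsq(A,(pts**2).sum(1),rcond=None)[0]
    print(n,"disc c",s[:2].round(4),"r",np.sqrt(s[2]+s[0]**2+s[1]**2).round(4))
# dark ring centre, c2 crops: top (696,156)/ (320/150) ; side (770,349-260)/(320/140)
T=(140+(695-480)/2.1333,100+156/2.1333);S=(100+(771-480)/2.2857,200+(349-260)/2.2857)
print("centre",two(S,T),plane("top",T,.04),plane("side",S,.04))
# knob foot/top
T2=(140+(755-480)/2.1333,100+119/2.1333)
print("knob top-view",T2,plane("top",T2,.066).round(4),"side foot",plane("side",(100+(748-480)/2.2857,200+(287-260)/2.2857),.04).round(4))
# camera lens: black body
T3=(140+(558-480)/2.1333,100+68/2.1333);S3=(100+(580-480)/2.2857,200+(460-260)/2.2857)
print("lens",two(S3,T3),"body",two((100+(550-480)/2.2857,200+(482-260)/2.2857),(140+(523-480)/2.1333,100+62/2.1333)))
E
```

```text
beak [ 0.4603 -0.1675  0.0439] 0.01
head [ 0.4563 -0.1958  0.0497] 0.0054
tail [ 0.4526 -0.2523  0.0365] 0.0047
front corner z0 [ 0.4709 -0.1862  0.    ]
front corner z0 [ 0.4417 -0.1868  0.    ]
flank z0 [ 0.4353 -0.1886  0.    ]
flank z0 [ 0.4365 -0.2394  0.    ]
side disc px [110 163 213] table px [ 64 114 180]
side disc c [0.5756 0.0568] r 0.1404
top disc px [155 218 246] table px [ 42  79 128]
top disc c [0.5738 0.0515] r 0.1404
centre (array([0.5755595 , 0.05178388, 0.03737656]), np.float64(0.0048172169383000245)) [0.57220451 0.05149848 0.04      ] [0.5772766 0.0532911 0.04     ]
knob top-view (268.90826419162795, 155.78212159564993) [ 0.6257 -0.0531  0.066 ] side foot [ 0.6339 -0.0462  0.04  ]
lens (array([0.71995975, 0.27435831, 0.09191051]), np.float64(0.004428411617726573)) body (array([0.72009994, 0.32337113, 0.12540361]), np.float64(0.008847300909098993))
```

Disc centre is about (0.575,0.053), camera heading about 60°, knob about (0.629,-0.050). The duck's origin is about (0.4555,-0.213), heading about 88°. I'll go above it and look again.

Request:
apply_moves --increments '[{"tx": -0.024,"ty": 0.0266,"tz": 0,"ax": 0,"ay": 0,"az": 0,"fingers": 0.085},{"tx": -0.024,"ty": 0.0266,"tz": 0,"ax": 0,"ay": 0,"az": 0,"fingers": 0.085},{"tx": -0.024,"ty": 0.0266,"tz": 0,"ax": 0,"ay": 0,"az": 0,"fingers": 0.085},{"tx": -0.024,"ty": 0.0266,"tz": 0,"ax": 0,"ay": 0,"az": 0,"fingers": 0.085},{"tx": -0.024,"ty": 0.0266,"tz": 0,"ax": 0,"ay": 0,"az": 0,"fingers": 0.085},{"tx": -0.024,"ty": 0.0266,"tz": 0,"ax": 0,"ay": 0,"az": 0,"fingers": 0.085},{"tx": -0.024,"ty": 0.0266,"tz": 0,"ax": 0,"ay": 0,"az": 0,"fingers": 0.085}]'

```text
time_s: 2.22
eef_pos: [0.4538, -0.2172, 0.2313]
eef_rot: [-180.0, 0.0, 26.4]
contact_force: [0.4, 0.2, 0.1]
width: 0.0848
gripper_force: 0.0
```

Request:
apply_moves --increments '[{"tx": 0,"ty": 0,"tz": 0.013,"ax": 0,"ay": 0,"az": -0.12,"fingers": 0.085},{"tx": 0,"ty": 0,"tz": 0.013,"ax": 0,"ay": 0,"az": -0.12,"fingers": 0.085},{"tx": 0,"ty": 0,"tz": 0.013,"ax": 0,"ay": 0,"az": -0.12,"fingers": 0.085},{"tx": 0,"ty": 0,"tz": 0.013,"ax": 0,"ay": 0,"az": -0.12,"fingers": 0.085},{"tx": 0,"ty": 0,"tz": 0.013,"ax": 0,"ay": 0,"az": -0.12,"fingers": 0.085},{"tx": 0,"ty": 0,"tz": 0.013,"ax": 0,"ay": 0,"az": -0.12,"fingers": 0.085},{"tx": 0,"ty": 0,"tz": 0.013,"ax": 0,"ay": 0,"az": -0.12,"fingers": 0.085},{"tx": 0,"ty": 0,"tz": 0.013,"ax": 0,"ay": 0,"az": -0.12,"fingers": 0.085}]'

```text
time_s: 2.88
eef_pos: [0.4546, -0.2158, 0.1267]
eef_rot: [-180.0, 0.0, 81.7]
contact_force: [0.3, 0.5, 0.7]
width: 0.0844
gripper_force: 0.0
```

Request:
apply_moves --increments '[{"tx": 0,"ty": 0,"tz": 0,"ax": 0,"ay": 0,"az": -0.115,"fingers": 0.085},{"tx": 0,"ty": 0,"tz": 0,"ax": 0,"ay": 0,"az": 0,"fingers": 0.085}]'

```text
time_s: 3.05
eef_pos: [0.4541, -0.2154, 0.1264]
eef_rot: [-179.9, -0.1, 88.1]
contact_force: [-0.8, 0.1, 0.5]
width: 0.0854
gripper_force: 0.0
```

```bash
python3 - <<'E'
from h import *
s=bot.grab_frame("side");st=bot.read_state();print(st["eef_pos"],st["eef_rot"])
p=np.array([.4555,-.213,.028]);u,v=proj("side",p)[0];print(u,v)
a=s[130:230,230:340].copy();cv2.imwrite("pics/c4.png",cv2.resize(a,None,fx=5.5,fy=5.5,interpolation=cv2.INTER_CUBIC))
E
```

```text
[ 0.45459662 -0.21561395  0.1269713 ] [-1.79947422e+02 -2.66709865e-02  8.78192983e+01]
283.84463885296935 184.1448532314135
```

View pics/c4.png

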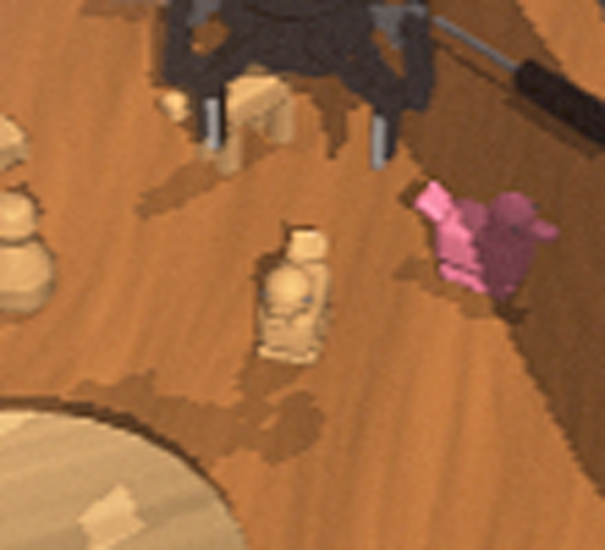

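The gripper straddles the duck: fingers at crop x≈213 and 380, duck centred at about 293. Descending and gripping.

Request:
apply_moves --increments '[{"tx": 0.002,"ty": 0.001,"tz": 0.03,"ax": 0,"ay": 0,"az": 0,"fingers": 0.085},{"tx": 0,"ty": 0,"tz": 0.03,"ax": 0,"ay": 0,"az": 0,"fingers": 0.085},{"tx": 0,"ty": 0,"tz": 0.03,"ax": 0,"ay": 0,"az": 0,"fingers": 0.085},{"tx": 0,"ty": 0,"tz": 0.017,"ax": 0,"ay": 0,"az": 0,"fingers": 0.085},{"tx": 0,"ty": 0,"tz": 0.01,"ax": 0,"ay": 0,"az": 0,"fingers": 0.07},{"tx": 0,"ty": 0,"tz": 0,"ax": 0,"ay": 0,"az": 0,"fingers": 0.05},{"tx": 0,"ty": 0,"tz": 0,"ax": 0,"ay": 0,"az": 0,"fingers": 0.03},{"tx": 0,"ty": 0,"tz": 0,"ax": 0,"ay": 0,"az": 0,"fingers": 0.02}]' --newtons 25

```text
time_s: 3.77
eef_pos: [0.457, -0.2139, 0.0114]
eef_rot: [179.9, 0.1, 87.9]
contact_force: [0.8, -0.2, -0.1]
width: 0.0381
gripper_force: 0.0
```

Request:
apply_moves --increments '[{"tx": 0,"ty": 0,"tz": 0,"ax": 0,"ay": 0,"az": 0,"fingers": 0.02},{"tx": 0,"ty": 0,"tz": 0,"ax": 0,"ay": 0,"az": 0,"fingers": 0.02},{"tx": 0,"ty": 0,"tz": 0,"ax": 0,"ay": 0,"az": 0,"fingers": 0.02},{"tx": 0,"ty": 0,"tz": 0,"ax": 0,"ay": 0,"az": 0,"fingers": 0.02}]'

```text
time_s: 4.1
eef_pos: [0.4571, -0.2139, 0.0116]
eef_rot: [179.9, 0.1, 88.0]
contact_force: [0.4, -0.7, 6.4]
width: 0.0357
gripper_force: 26.0
```

Request:
apply_moves --increments '[{"tx": 0,"ty": 0,"tz": -0.02,"ax": 0,"ay": 0,"az": 0,"fingers": 0.02},{"tx": 0,"ty": 0,"tz": -0.025,"ax": 0,"ay": 0,"az": 0,"fingers": 0.02},{"tx": 0,"ty": 0,"tz": -0.025,"ax": 0,"ay": 0,"az": 0,"fingers": 0.02},{"tx": 0,"ty": 0,"tz": -0.025,"ax": 0,"ay": 0,"az": 0,"fingers": 0.02},{"tx": 0,"ty": 0,"tz": -0.025,"ax": 0,"ay": 0,"az": 0,"fingers": 0.02}]'

```text
time_s: 4.52
eef_pos: [0.4559, -0.2129, 0.1316]
eef_rot: [-180.0, -0.0, 88.0]
contact_force: [0.0, -0.3, -0.3]
width: 0.0358
gripper_force: 25.4
```

Request:
apply_moves --increments '[{"tx": 0.0339,"ty": 0.0136,"tz": 0,"ax": 0,"ay": 0,"az": 0,"fingers": 0.02},{"tx": 0.0339,"ty": 0.0136,"tz": 0,"ax": 0,"ay": 0,"az": 0,"fingers": 0.02},{"tx": 0.0339,"ty": 0.0136,"tz": 0,"ax": 0,"ay": 0,"az": 0,"fingers": 0.02},{"tx": 0.0339,"ty": 0.0136,"tz": 0,"ax": 0,"ay": 0,"az": 0,"fingers": 0.02},{"tx": 0.0339,"ty": 0.0136,"tz": 0,"ax": 0,"ay": 0,"az": 0,"fingers": 0.02},{"tx": 0.0339,"ty": 0.0136,"tz": 0,"ax": 0,"ay": 0,"az": 0,"fingers": 0.02},{"tx": 0.0339,"ty": 0.0136,"tz": 0,"ax": 0,"ay": 0,"az": 0,"fingers": 0.02},{"tx": 0.0339,"ty": 0.0136,"tz": 0,"ax": 0,"ay": 0,"az": 0,"fingers": 0.02}]'

```text
time_s: 5.18
eef_pos: [0.5745, 0.0559, 0.1305]
eef_rot: [-180.0, 0.0, 88.0]
contact_force: [0.8, -0.3, -0.5]
width: 0.0357
gripper_force: 25.4
```

Request:
apply_moves --increments '[{"tx": 0,"ty": 0,"tz": 0,"ax": 0,"ay": 0,"az": 0.1,"fingers": 0.02},{"tx": 0,"ty": 0,"tz": 0,"ax": 0,"ay": 0,"az": 0.1,"fingers": 0.02},{"tx": 0,"ty": 0,"tz": 0,"ax": 0,"ay": 0,"az": 0.1,"fingers": 0.02},{"tx": 0,"ty": 0,"tz": 0,"ax": 0,"ay": 0,"az": 0.1,"fingers": 0.02},{"tx": 0,"ty": 0,"tz": 0,"ax": 0,"ay": 0,"az": 0.09,"fingers": 0.02},{"tx": 0,"ty": 0,"tz": 0,"ax": 0,"ay": 0,"az": 0,"fingers": 0.02},{"tx": 0,"ty": 0,"tz": 0,"ax": 0,"ay": 0,"az": 0,"fingers": 0.02}]'

```text
time_s: 5.77
eef_pos: [0.5742, 0.0541, 0.1304]
eef_rot: [-180.0, 0.0, 60.1]
contact_force: [-0.5, 0.2, -0.3]
width: 0.0358
gripper_force: 25.4
```

```bash
python3 - <<'E'
from h import *
s=bot.grab_frame("side");st=bot.read_state();print(st["eef_pos"],st["eef_rot"],st["joints"],st["width"])
cv2.imwrite("pics/c5.png",cv2.resize(s[100:350,90:340],(600,600),interpolation=cv2.INTER_CUBIC))
E
```

```text
[0.57425255 0.05400883 0.1303781 ] [-1.79989394e+02  4.32533214e-03  6.00405688e+01] [-5.72284777e+00  3.42288312e+01  9.43062968e+01  5.23908070e-04
  5.14763191e+01  2.42362574e+01] 0.03567375061883293
```

View pics/c5.png

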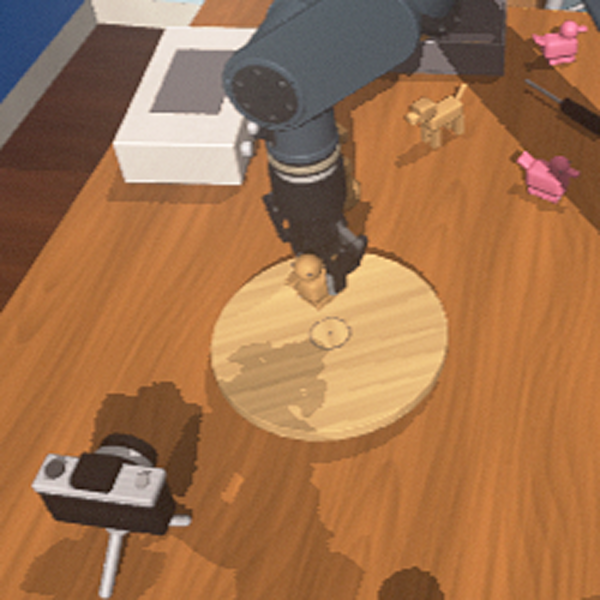

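The duck is held above the dark circle, facing the camera. Now lowering it onto the disc.

Request:
apply_moves --increments '[{"tx": 0,"ty": 0,"tz": 0.03,"ax": 0,"ay": 0,"az": 0,"fingers": 0.02},{"tx": 0,"ty": 0,"tz": 0.025,"ax": 0,"ay": 0,"az": 0,"fingers": 0.02},{"tx": 0,"ty": 0,"tz": 0.015,"ax": 0,"ay": 0,"az": 0,"fingers": 0.02},{"tx": 0,"ty": 0,"tz": 0.006,"ax": 0,"ay": 0,"az": 0,"fingers": 0.02},{"tx": 0,"ty": 0,"tz": 0.002,"ax": 0,"ay": 0,"az": 0,"fingers": 0.02},{"tx": 0,"ty": 0,"tz": 0,"ax": 0,"ay": 0,"az": 0,"fingers": 0.02},{"tx": 0,"ty": 0,"tz": 0,"ax": 0,"ay": 0,"az": 0,"fingers": 0.02}]'

```text
time_s: 6.4
eef_pos: [0.5754, 0.0539, 0.0531]
eef_rot: [179.9, -0.1, 59.9]
contact_force: [1.0, 0.0, -0.8]
width: 0.0358
gripper_force: 25.5
```

Request:
apply_moves --increments '[{"tx": 0,"ty": 0,"tz": 0.001,"ax": 0,"ay": 0,"az": 0,"fingers": 0.02},{"tx": 0,"ty": 0,"tz": 0.001,"ax": 0,"ay": 0,"az": 0,"fingers": 0.02},{"tx": 0,"ty": 0,"tz": 0,"ax": 0,"ay": 0,"az": 0,"fingers": 0.02}]'

```text
time_s: 6.65
eef_pos: [0.5756, 0.0539, 0.0516]
eef_rot: [179.9, -0.1, 59.9]
contact_force: [0.2, -0.1, 3.7]
width: 0.0356
gripper_force: 26.0
```

Request:
apply_moves --increments '[{"tx": 0,"ty": 0,"tz": 0,"ax": 0,"ay": 0,"az": 0,"fingers": 0.038},{"tx": 0,"ty": 0,"tz": 0,"ax": 0,"ay": 0,"az": 0,"fingers": 0.042},{"tx": 0,"ty": 0,"tz": 0,"ax": 0,"ay": 0,"az": 0,"fingers": 0.05},{"tx": 0,"ty": 0,"tz": 0,"ax": 0,"ay": 0,"az": 0,"fingers": 0.06},{"tx": 0,"ty": 0,"tz": 0,"ax": 0,"ay": 0,"az": 0,"fingers": 0.06},{"tx": 0,"ty": 0,"tz": -0.01,"ax": 0,"ay": 0,"az": 0,"fingers": 0.06},{"tx": 0,"ty": 0,"tz": -0.02,"ax": 0,"ay": 0,"az": 0,"fingers": 0.06},{"tx": 0,"ty": 0,"tz": -0.03,"ax": 0,"ay": 0,"az": 0,"fingers": 0.06}]'

```text
time_s: 7.32
eef_pos: [0.5725, 0.0541, 0.1092]
eef_rot: [-179.7, 0.1, 59.9]
contact_force: [0.3, -0.3, 0.9]
width: 0.0602
gripper_force: 0.0
```

Request:
apply_moves --increments '[{"tx": 0,"ty": 0,"tz": -0.035,"ax": 0,"ay": 0,"az": 0,"fingers": 0.06},{"tx": 0,"ty": 0,"tz": -0.035,"ax": 0,"ay": 0,"az": 0,"fingers": 0.06},{"tx": 0,"ty": 0,"tz": 0,"ax": 0,"ay": 0,"az": 0,"fingers": 0.06}]'

```text
time_s: 7.57
eef_pos: [0.5791, 0.0537, 0.188]
eef_rot: [179.2, -0.3, 59.9]
contact_force: [1.6, 0.2, 0.2]
width: 0.06
gripper_force: 0.0
```

```bash
python3 - <<'E'
from h import *
s=bot.grab_frame("side");t=bot.grab_frame("top");st=bot.read_state();print(st["eef_pos"],st["eef_rot"],st["joints"],st["width"])
cv2.imwrite("pics/side6.png",s);cv2.imwrite("pics/top6.png",t)
o=np.hstack([cv2.resize(s[190:290,160:290],(520,400),interpolation=cv2.INTER_CUBIC),cv2.resize(t[120:220,240:300],(240,400),interpolation=cv2.INTER_CUBIC)])
cv2.imwrite("pics/c6.png",o)
E
```

```text
[0.57557622 0.05393147 0.18272279] [ 1.79751124e+02 -1.12109387e-01  5.99272914e+01] [-5.71681255e+00  2.99893365e+01  9.19530359e+01 -5.98349752e-04
  5.77846669e+01  2.43564574e+01] 0.06011559379812814
```

View pics/c6.png

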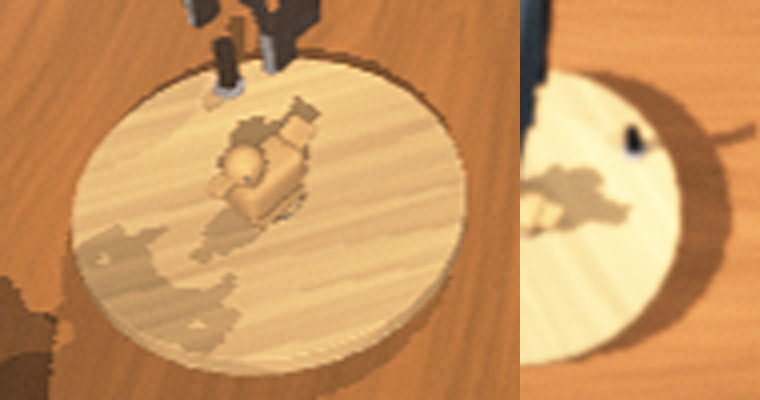

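The duck stands on the middle, facing the camera. The knob shows at side px (216.7,200.5) top and (217.3,212) foot; top-view (268,153.8) top and (269,157) foot.

```bash
python3 - <<'E'
from h import *
for s,t in [((216.7,200.5),(268,153.8)),((217.3,212),(269,157))]: print(two(s,t))
st=bot.read_state();p=st["eef_pos"];y=np.deg2rad(st["eef_rot"][2])
k=np.array([.629,-.050]);d=k-p[:2];print(p,d@[np.cos(y),np.sin(y)],d@[np.sin(y),-np.cos(y)])
# beak / tail of duck now
for n,uv,z in [("side",(160+212/4,190+187/4),.09),("side",(160+299/4,190+131/4),.075)]: print(plane(n,uv,z))
E
```

```text
(array([ 0.62927772, -0.05028916,  0.08357376]), np.float64(0.0045995255091603))
(array([ 0.63495906, -0.0526486 ,  0.0317169 ]), np.float64(0.0030647015420637693))
[0.57557622 0.05393147 0.18272279] -0.0631706974623771 0.09831232538674366
[0.60198964 0.09203782 0.09      ]
[0.56059014 0.02024104 0.075     ]
```

Request:
apply_moves --increments '[{"tx": -0.016,"ty": 0.025,"tz": 0,"ax": 0,"ay": 0,"az": 0,"fingers": 0.06},{"tx": -0.016,"ty": 0.025,"tz": 0,"ax": 0,"ay": 0,"az": 0,"fingers": 0.06},{"tx": -0.016,"ty": 0.025,"tz": 0,"ax": 0,"ay": 0,"az": 0,"fingers": 0.06},{"tx": -0.015,"ty": 0.025,"tz": 0,"ax": 0,"ay": 0,"az": 0,"fingers": 0.06},{"tx": 0,"ty": 0,"tz": 0.03,"ax": 0,"ay": 0,"az": 0,"fingers": 0.06},{"tx": 0,"ty": 0,"tz": 0.02,"ax": 0,"ay": 0,"az": 0,"fingers": 0.06},{"tx": 0,"ty": 0,"tz": 0,"ax": 0,"ay": 0,"az": 0,"fingers": 0.06}]'

```text
time_s: 8.25
eef_pos: [0.6249, -0.0503, 0.1243]
eef_rot: [-179.3, 0.2, 59.8]
contact_force: [0.0, 1.3, -0.6]
width: 0.0601
gripper_force: 0.0
```

```bash
python3 - <<'E'
from h import *
s=bot.grab_frame("side");t=bot.grab_frame("top");st=bot.read_state();print(st["eef_pos"],st["eef_rot"])
o=np.hstack([cv2.resize(s[170:250,180:260],(600,600),interpolation=cv2.INTER_CUBIC)])
cv2.imwrite("pics/c7.png",o)
E
```

```text
[ 0.62784626 -0.05029608  0.12837237] [-1.79722064e+02  7.48425612e-02  5.99131757e+01]
```

View pics/c7.png

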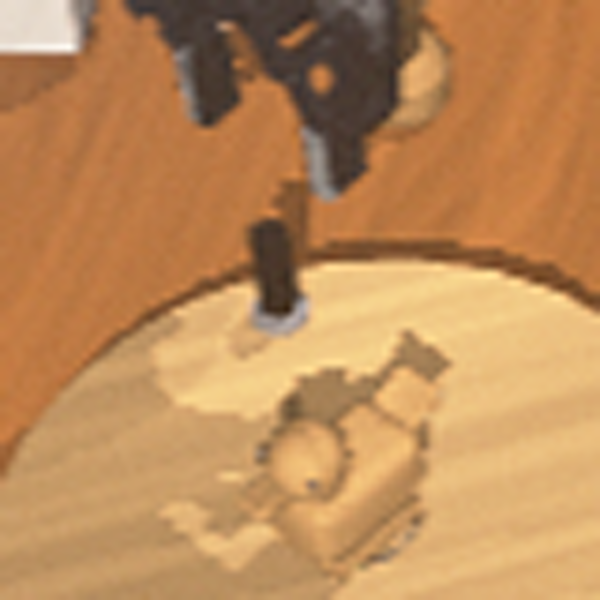

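The fingers straddle the knob: tips at crop (208,120) and (330,195), knob top at (270,220). The duck covers the circle. Checking the duck's offset, then descending.

```bash
python3 - <<'E'
from h import *
q=lambda u,v,z:plane("side",(180+u/7.5,170+v/7.5),z)
a,b=q(335,575,.04),q(425,480,.04);d=(b-a)[:2];d/=np.linalg.norm(d);print(a,b,np.rad2deg(np.arctan2(-d[1],-d[0])))
m=(a+b)/2;print("origin",m[:2]+.018*np.array([.866,-.5]))
print("TCP px",(proj("side",[.6278,-.0503,.128])-[180,170])*7.5,"knob top at est",(proj("side",[.631,-.051,.087])-[180,170])*7.5)
E
```

```text
[0.57760728 0.0817608  0.04      ] [0.5553193  0.03124164 0.04      ] 66.19394012443115
origin [0.58205129 0.04750122]
TCP px [[271.36106503 148.41588041]] knob top at est [[276.06034394 222.76837041]]
```

Request:
apply_moves --increments '[{"tx": 0,"ty": 0.002,"tz": 0.025,"ax": 0,"ay": 0,"az": 0,"fingers": 0.06},{"tx": 0,"ty": 0,"tz": 0.025,"ax": 0,"ay": 0,"az": 0,"fingers": 0.06},{"tx": 0,"ty": 0,"tz": 0.017,"ax": 0,"ay": 0,"az": 0,"fingers": 0.06},{"tx": 0,"ty": 0,"tz": 0.01,"ax": 0,"ay": 0,"az": 0,"fingers": 0.06},{"tx": 0,"ty": 0,"tz": 0,"ax": 0,"ay": 0,"az": 0,"fingers": 0.06}]'

```text
time_s: 8.77
eef_pos: [0.6302, -0.051, 0.052]
eef_rot: [-179.8, 0.0, 60.0]
contact_force: [0.0, 0.2, -0.3]
width: 0.0605
gripper_force: 0.0
```

Request:
apply_moves --increments '[{"tx": 0,"ty": 0,"tz": 0,"ax": 0,"ay": 0,"az": 0,"fingers": 0.045},{"tx": 0,"ty": 0,"tz": 0,"ax": 0,"ay": 0,"az": 0,"fingers": 0.03},{"tx": 0,"ty": 0,"tz": 0,"ax": 0,"ay": 0,"az": 0,"fingers": 0.022},{"tx": 0,"ty": 0,"tz": 0,"ax": 0,"ay": 0,"az": 0,"fingers": 0.018},{"tx": 0,"ty": 0,"tz": 0,"ax": 0,"ay": 0,"az": 0,"fingers": 0.012},{"tx": 0,"ty": 0,"tz": 0,"ax": 0,"ay": 0,"az": 0,"fingers": 0.01},{"tx": 0,"ty": 0,"tz": 0,"ax": 0,"ay": 0,"az": 0,"fingers": 0.008},{"tx": 0,"ty": 0,"tz": 0,"ax": 0,"ay": 0,"az": 0,"fingers": 0.008}]' --newtons 20

```text
time_s: 9.43
eef_pos: [0.6316, -0.0515, 0.0547]
eef_rot: [179.9, -0.0, 59.9]
contact_force: [-1.7, 2.0, 5.7]
width: 0.0152
gripper_force: 20.9
```

```bash
python3 - <<'E'
from h import *
s=bot.read_state();print(s["eef_pos"],s["contact_force"],s["width"],s["gripper_force"])
p=s["eef_pos"][:2];c=np.array([.575,.053]);d=p-c;r=np.hypot(*d);a0=np.arctan2(d[1],d[0]);print(r,np.rad2deg(a0))
# 80 steps of 4.5 deg; tool-frame shifts (yaw 60)
y=np.deg2rad(60);a=a0+np.deg2rad(4.5)*np.arange(81)
P=.115*np.c_[np.cos(a),np.sin(a)];D=np.diff(P,axis=0)
for i,q in enumerate(D): print(i, round(q@[np.cos(y),np.sin(y)]*1e3,1),round(q@[np.sin(y),-np.cos(y)]*1e3,1),end=";" if i%8!=7 else "\n")
E
```

```text
[ 0.63163966 -0.05148605  0.0547414 ] [-1.66201384  1.97683405  5.72537174] 0.015202418616671598 20.88611215353012
0.11885026722309654 -61.538821860255005
0 7.9 4.4;1 8.2 3.8;2 8.5 3.1;3 8.7 2.5;4 8.9 1.8;5 9.0 1.1;6 9.0 0.4;7 9.0 -0.3
8 9.0 -1.1;9 8.9 -1.8;10 8.7 -2.4;11 8.5 -3.1;12 8.2 -3.8;13 7.9 -4.4;14 7.5 -5.0;15 7.1 -5.6
16 6.6 -6.1;17 6.1 -6.6;18 5.6 -7.1;19 5.0 -7.5;20 4.4 -7.9;21 3.8 -8.2;22 3.1 -8.5;23 2.5 -8.7
24 1.8 -8.9;25 1.1 -9.0;26 0.4 -9.0;27 -0.3 -9.0;28 -1.1 -9.0;29 -1.8 -8.9;30 -2.4 -8.7;31 -3.1 -8.5
32 -3.8 -8.2;33 -4.4 -7.9;34 -5.0 -7.5;35 -5.6 -7.1;36 -6.1 -6.6;37 -6.6 -6.1;38 -7.1 -5.6;39 -7.5 -5.0
40 -7.9 -4.4;41 -8.2 -3.8;42 -8.5 -3.1;43 -8.7 -2.5;44 -8.9 -1.8;45 -9.0 -1.1;46 -9.0 -0.4;47 -9.0 0.3
48 -9.0 1.1;49 -8.9 1.8;50 -8.7 2.4;51 -8.5 3.1;52 -8.2 3.8;53 -7.9 4.4;54 -7.5 5.0;55 -7.1 5.6
56 -6.6 6.1;57 -6.1 6.6;58 -5.6 7.1;59 -5.0 7.5;60 -4.4 7.9;61 -3.8 8.2;62 -3.1 8.5;63 -2.5 8.7
64 -1.8 8.9;65 -1.1 9.0;66 -0.4 9.0;67 0.3 9.0;68 1.1 9.0;69 1.8 8.9;70 2.4 8.7;71 3.1 8.5
72 3.8 8.2;73 4.4 7.9;74 5.0 7.5;75 5.6 7.1;76 6.1 6.6;77 6.6 6.1;78 7.1 5.6;79 7.5 5.0
```

Request:
apply_moves --increments '[{"tx": 0.0079,"ty": 0.0044,"tz": 0,"ax": 0,"ay": 0,"az": 0,"fingers": 0.008},{"tx": 0.0082,"ty": 0.0038,"tz": 0,"ax": 0,"ay": 0,"az": 0,"fingers": 0.008},{"tx": 0.0085,"ty": 0.0031,"tz": 0,"ax": 0,"ay": 0,"az": 0,"fingers": 0.008},{"tx": 0.0087,"ty": 0.0025,"tz": 0,"ax": 0,"ay": 0,"az": 0,"fingers": 0.008}]'

```text
time_s: 9.77
eef_pos: [0.6595, -0.0292, 0.0547]
eef_rot: [-179.9, 0.0, 59.9]
contact_force: [-4.4, 1.9, 7.3]
width: 0.0153
gripper_force: 21.1
```

Request:
apply_moves --increments '[{"tx": 0.0089,"ty": 0.0018,"tz": 0,"ax": 0,"ay": 0,"az": 0,"fingers": 0.008},{"tx": 0.009,"ty": 0.0011,"tz": 0,"ax": 0,"ay": 0,"az": 0,"fingers": 0.008},{"tx": 0.009,"ty": 0.0004,"tz": 0,"ax": 0,"ay": 0,"az": 0,"fingers": 0.008},{"tx": 0.009,"ty": -0.0003,"tz": 0,"ax": 0,"ay": 0,"az": 0,"fingers": 0.008}]'

```text
time_s: 10.1
eef_pos: [0.6791, 0.0006, 0.0547]
eef_rot: [-179.8, 0.1, 59.9]
contact_force: [-5.0, 0.7, 9.6]
width: 0.0152
gripper_force: 21.2
```

Request:
apply_moves --increments '[{"tx": 0.009,"ty": -0.0011,"tz": 0,"ax": 0,"ay": 0,"az": 0,"fingers": 0.008},{"tx": 0.0089,"ty": -0.0018,"tz": 0,"ax": 0,"ay": 0,"az": 0,"fingers": 0.008},{"tx": 0.0087,"ty": -0.0024,"tz": 0,"ax": 0,"ay": 0,"az": 0,"fingers": 0.008},{"tx": 0.0085,"ty": -0.0031,"tz": 0,"ax": 0,"ay": 0,"az": 0,"fingers": 0.008},{"tx": 0.0082,"ty": -0.0038,"tz": 0,"ax": 0,"ay": 0,"az": 0,"fingers": 0.008},{"tx": 0.0079,"ty": -0.0044,"tz": 0,"ax": 0,"ay": 0,"az": 0,"fingers": 0.008},{"tx": 0.0075,"ty": -0.005,"tz": 0,"ax": 0,"ay": 0,"az": 0,"fingers": 0.008},{"tx": 0.0071,"ty": -0.0056,"tz": 0,"ax": 0,"ay": 0,"az": 0,"fingers": 0.008}]'

```text
time_s: 10.77
eef_pos: [0.6874, 0.0701, 0.0547]
eef_rot: [-179.8, 0.2, 60.0]
contact_force: [-7.3, -2.8, 10.1]
width: 0.0155
gripper_force: 21.3
```

```bash
python3 - <<'E'
from h import *
s=bot.read_state();print(s["eef_pos"],s["contact_force"],s["width"],s["gripper_force"],s["joints"])
P=np.array([[.63164,-.05149],[.6595,-.0292],[.6791,.0006],s["eef_pos"][:2]])
from scipy.optimize import least_squares
r=least_squares(lambda c:np.hypot(*(P-c).T)-.115,[.575,.053]);print(r.x,r.fun)
E
```

```text
[0.68740854 0.07005443 0.0547204 ] [-7.30668648 -2.80406976 10.13476726] 0.015520183126334177 21.28967195749283 [-3.37964893 47.324113   78.40514028 -0.12878815 54.57233804 26.72701849]
[0.57448165 0.04828671] [-1.10006083e-05  3.17839959e-05 -2.59910746e-05  5.73070594e-06]
```

The TCP points fit a circle of radius 115 mm to 0.03 mm, centred at (0.5745,0.0483), and forces are small. Continuing.

Request:
apply_moves --increments '[{"tx": 0.0066,"ty": -0.0061,"tz": 0,"ax": 0,"ay": 0,"az": 0,"fingers": 0.008},{"tx": 0.0061,"ty": -0.0066,"tz": 0,"ax": 0,"ay": 0,"az": 0,"fingers": 0.008},{"tx": 0.0056,"ty": -0.0071,"tz": 0,"ax": 0,"ay": 0,"az": 0,"fingers": 0.008},{"tx": 0.005,"ty": -0.0075,"tz": 0,"ax": 0,"ay": 0,"az": 0,"fingers": 0.008},{"tx": 0.0044,"ty": -0.0079,"tz": 0,"ax": 0,"ay": 0,"az": 0,"fingers": 0.008},{"tx": 0.0038,"ty": -0.0082,"tz": 0,"ax": 0,"ay": 0,"az": 0,"fingers": 0.008},{"tx": 0.0031,"ty": -0.0085,"tz": 0,"ax": 0,"ay": 0,"az": 0,"fingers": 0.008},{"tx": 0.0025,"ty": -0.0087,"tz": 0,"ax": 0,"ay": 0,"az": 0,"fingers": 0.008}]'

```text
time_s: 11.43
eef_pos: [0.6545, 0.131, 0.0547]
eef_rot: [-180.0, 0.3, 60.0]
contact_force: [-4.5, -6.7, 8.3]
width: 0.0154
gripper_force: 21.1
```

Request:
apply_moves --increments '[{"tx": 0.0018,"ty": -0.0089,"tz": 0,"ax": 0,"ay": 0,"az": 0,"fingers": 0.008},{"tx": 0.0011,"ty": -0.009,"tz": 0,"ax": 0,"ay": 0,"az": 0,"fingers": 0.008},{"tx": 0.0004,"ty": -0.009,"tz": 0,"ax": 0,"ay": 0,"az": 0,"fingers": 0.008},{"tx": -0.0003,"ty": -0.009,"tz": 0,"ax": 0,"ay": 0,"az": 0,"fingers": 0.008},{"tx": -0.0011,"ty": -0.009,"tz": 0,"ax": 0,"ay": 0,"az": 0,"fingers": 0.008},{"tx": -0.0018,"ty": -0.0089,"tz": 0,"ax": 0,"ay": 0,"az": 0,"fingers": 0.008},{"tx": -0.0024,"ty": -0.0087,"tz": 0,"ax": 0,"ay": 0,"az": 0,"fingers": 0.008},{"tx": -0.0031,"ty": -0.0085,"tz": 0,"ax": 0,"ay": 0,"az": 0,"fingers": 0.008}]'

```text
time_s: 12.1
eef_pos: [0.5928, 0.162, 0.0547]
eef_rot: [179.8, 0.1, 60.0]
contact_force: [-0.5, -6.1, 4.4]
width: 0.0153
gripper_force: 20.9
```

Request:
apply_moves --increments '[{"tx": -0.0038,"ty": -0.0082,"tz": 0,"ax": 0,"ay": 0,"az": 0,"fingers": 0.008},{"tx": -0.0044,"ty": -0.0079,"tz": 0,"ax": 0,"ay": 0,"az": 0,"fingers": 0.008},{"tx": -0.005,"ty": -0.0075,"tz": 0,"ax": 0,"ay": 0,"az": 0,"fingers": 0.008},{"tx": -0.0056,"ty": -0.0071,"tz": 0,"ax": 0,"ay": 0,"az": 0,"fingers": 0.008},{"tx": -0.0061,"ty": -0.0066,"tz": 0,"ax": 0,"ay": 0,"az": 0,"fingers": 0.008},{"tx": -0.0066,"ty": -0.0061,"tz": 0,"ax": 0,"ay": 0,"az": 0,"fingers": 0.008},{"tx": -0.0071,"ty": -0.0056,"tz": 0,"ax": 0,"ay": 0,"az": 0,"fingers": 0.008},{"tx": -0.0075,"ty": -0.005,"tz": 0,"ax": 0,"ay": 0,"az": 0,"fingers": 0.008}]'

```text
time_s: 12.77
eef_pos: [0.5235, 0.1514, 0.0547]
eef_rot: [179.8, -0.2, 59.9]
contact_force: [1.5, 1.3, 7.1]
width: 0.0153
gripper_force: 21.0
```

Request:
apply_moves --increments '[{"tx": -0.0079,"ty": -0.0044,"tz": 0,"ax": 0,"ay": 0,"az": 0,"fingers": 0.008},{"tx": -0.0082,"ty": -0.0038,"tz": 0,"ax": 0,"ay": 0,"az": 0,"fingers": 0.008},{"tx": -0.0085,"ty": -0.0031,"tz": 0,"ax": 0,"ay": 0,"az": 0,"fingers": 0.008},{"tx": -0.0087,"ty": -0.0025,"tz": 0,"ax": 0,"ay": 0,"az": 0,"fingers": 0.008},{"tx": -0.0089,"ty": -0.0018,"tz": 0,"ax": 0,"ay": 0,"az": 0,"fingers": 0.008},{"tx": -0.009,"ty": -0.0011,"tz": 0,"ax": 0,"ay": 0,"az": 0,"fingers": 0.008},{"tx": -0.009,"ty": -0.0004,"tz": 0,"ax": 0,"ay": 0,"az": 0,"fingers": 0.008},{"tx": -0.009,"ty": 0.0003,"tz": 0,"ax": 0,"ay": 0,"az": 0,"fingers": 0.008}]'

```text
time_s: 13.43
eef_pos: [0.4718, 0.1001, 0.0546]
eef_rot: [-180.0, -0.0, 59.9]
contact_force: [-3.0, 3.6, 12.5]
width: 0.0151
gripper_force: 21.5
```

Request:
apply_moves --increments '[{"tx": -0.009,"ty": 0.0011,"tz": 0,"ax": 0,"ay": 0,"az": 0,"fingers": 0.008},{"tx": -0.0089,"ty": 0.0018,"tz": 0,"ax": 0,"ay": 0,"az": 0,"fingers": 0.008},{"tx": -0.0087,"ty": 0.0024,"tz": 0,"ax": 0,"ay": 0,"az": 0,"fingers": 0.008},{"tx": -0.0085,"ty": 0.0031,"tz": 0,"ax": 0,"ay": 0,"az": 0,"fingers": 0.008},{"tx": -0.0082,"ty": 0.0038,"tz": 0,"ax": 0,"ay": 0,"az": 0,"fingers": 0.008},{"tx": -0.0079,"ty": 0.0044,"tz": 0,"ax": 0,"ay": 0,"az": 0,"fingers": 0.008},{"tx": -0.0075,"ty": 0.005,"tz": 0,"ax": 0,"ay": 0,"az": 0,"fingers": 0.008},{"tx": -0.0071,"ty": 0.0056,"tz": 0,"ax": 0,"ay": 0,"az": 0,"fingers": 0.008}]'

```text
time_s: 14.1
eef_pos: [0.461, 0.0292, 0.0546]
eef_rot: [-179.8, 0.1, 59.9]
contact_force: [-4.9, 0.1, 15.6]
width: 0.0154
gripper_force: 21.8
```

Request:
apply_moves --increments '[{"tx": -0.0066,"ty": 0.0061,"tz": 0,"ax": 0,"ay": 0,"az": 0,"fingers": 0.008},{"tx": -0.0061,"ty": 0.0066,"tz": 0,"ax": 0,"ay": 0,"az": 0,"fingers": 0.008},{"tx": -0.0056,"ty": 0.0071,"tz": 0,"ax": 0,"ay": 0,"az": 0,"fingers": 0.008},{"tx": -0.005,"ty": 0.0075,"tz": 0,"ax": 0,"ay": 0,"az": 0,"fingers": 0.008},{"tx": -0.0044,"ty": 0.0079,"tz": 0,"ax": 0,"ay": 0,"az": 0,"fingers": 0.008},{"tx": -0.0038,"ty": 0.0082,"tz": 0,"ax": 0,"ay": 0,"az": 0,"fingers": 0.008},{"tx": -0.0031,"ty": 0.0085,"tz": 0,"ax": 0,"ay": 0,"az": 0,"fingers": 0.008},{"tx": -0.0025,"ty": 0.0087,"tz": 0,"ax": 0,"ay": 0,"az": 0,"fingers": 0.008}]'

```text
time_s: 14.77
eef_pos: [0.4946, -0.0343, 0.0546]
eef_rot: [-179.8, 0.2, 60.0]
contact_force: [-7.9, -5.7, 15.8]
width: 0.0154
gripper_force: 21.8
```

Request:
apply_moves --increments '[{"tx": -0.0018,"ty": 0.0089,"tz": 0,"ax": 0,"ay": 0,"az": 0,"fingers": 0.008},{"tx": -0.0011,"ty": 0.009,"tz": 0,"ax": 0,"ay": 0,"az": 0,"fingers": 0.008},{"tx": -0.0004,"ty": 0.009,"tz": 0,"ax": 0,"ay": 0,"az": 0,"fingers": 0.008},{"tx": 0.0003,"ty": 0.009,"tz": 0,"ax": 0,"ay": 0,"az": 0,"fingers": 0.008},{"tx": 0.0011,"ty": 0.009,"tz": 0,"ax": 0,"ay": 0,"az": 0,"fingers": 0.008},{"tx": 0.0018,"ty": 0.0089,"tz": 0,"ax": 0,"ay": 0,"az": 0,"fingers": 0.008},{"tx": 0.0024,"ty": 0.0087,"tz": 0,"ax": 0,"ay": 0,"az": 0,"fingers": 0.008},{"tx": 0.0031,"ty": 0.0085,"tz": 0,"ax": 0,"ay": 0,"az": 0,"fingers": 0.008}]'

```text
time_s: 15.43
eef_pos: [0.5624, -0.066, 0.0547]
eef_rot: [179.8, 0.0, 59.9]
contact_force: [-1.9, -3.4, 7.6]
width: 0.0154
gripper_force: 21.0
```

Request:
apply_moves --increments '[{"tx": 0.0038,"ty": 0.0082,"tz": 0,"ax": 0,"ay": 0,"az": 0,"fingers": 0.008},{"tx": 0.0044,"ty": 0.0079,"tz": 0,"ax": 0,"ay": 0,"az": 0,"fingers": 0.008},{"tx": 0.005,"ty": 0.0075,"tz": 0,"ax": 0,"ay": 0,"az": 0,"fingers": 0.008},{"tx": 0.0056,"ty": 0.0071,"tz": 0,"ax": 0,"ay": 0,"az": 0,"fingers": 0.008},{"tx": 0.0061,"ty": 0.0066,"tz": 0,"ax": 0,"ay": 0,"az": 0,"fingers": 0.008}]'

```text
time_s: 15.85
eef_pos: [0.6072, -0.062, 0.0547]
eef_rot: [179.9, -0.0, 59.9]
contact_force: [-0.9, 0.6, 7.7]
width: 0.0153
gripper_force: 21.0
```

Request:
apply_moves --increments '[{"tx": 0.0066,"ty": 0.0061,"tz": 0,"ax": 0,"ay": 0,"az": 0,"fingers": 0.008},{"tx": 0.0071,"ty": 0.0056,"tz": 0,"ax": 0,"ay": 0,"az": 0,"fingers": 0.008},{"tx": 0.0075,"ty": 0.005,"tz": 0,"ax": 0,"ay": 0,"az": 0,"fingers": 0.008},{"tx": 0,"ty": 0,"tz": 0,"ax": 0,"ay": 0,"az": 0,"fingers": 0.008},{"tx": 0,"ty": 0,"tz": 0,"ax": 0,"ay": 0,"az": 0,"fingers": 0.008},{"tx": 0,"ty": 0,"tz": 0,"ax": 0,"ay": 0,"az": 0,"fingers": 0.008}]'

```text
time_s: 16.35
eef_pos: [0.6325, -0.051, 0.0547]
eef_rot: [179.9, -0.1, 59.9]
contact_force: [-0.3, 1.5, 6.2]
width: 0.0153
gripper_force: 20.9
```

Knob is back within 1 mm of where it was gripped. Releasing gently and rising.

Request:
apply_moves --increments '[{"tx": 0,"ty": 0,"tz": 0,"ax": 0,"ay": 0,"az": 0,"fingers": 0.018},{"tx": 0,"ty": 0,"tz": 0,"ax": 0,"ay": 0,"az": 0,"fingers": 0.03},{"tx": 0,"ty": 0,"tz": 0,"ax": 0,"ay": 0,"az": 0,"fingers": 0.045},{"tx": 0,"ty": 0,"tz": 0,"ax": 0,"ay": 0,"az": 0,"fingers": 0.055},{"tx": 0,"ty": 0,"tz": 0,"ax": 0,"ay": 0,"az": 0,"fingers": 0.055},{"tx": 0,"ty": 0,"tz": -0.015,"ax": 0,"ay": 0,"az": 0,"fingers": 0.055},{"tx": 0,"ty": 0,"tz": -0.03,"ax": 0,"ay": 0,"az": 0,"fingers": 0.055},{"tx": 0,"ty": 0,"tz": -0.035,"ax": 0,"ay": 0,"az": 0,"fingers": 0.055}]'

```text
time_s: 17.02
eef_pos: [0.6292, -0.0513, 0.1316]
eef_rot: [-179.6, 0.1, 59.9]
contact_force: [0.2, 0.1, -0.0]
width: 0.0549
gripper_force: 0.0
```

Request:
apply_moves --increments '[{"tx": 0,"ty": 0,"tz": -0.04,"ax": 0,"ay": 0,"az": 0,"fingers": 0.055},{"tx": 0,"ty": 0,"tz": -0.03,"ax": 0,"ay": 0,"az": 0,"fingers": 0.055},{"tx": 0,"ty": 0,"tz": 0,"ax": 0,"ay": 0,"az": 0,"fingers": 0.055},{"tx": 0,"ty": 0,"tz": 0,"ax": 0,"ay": 0,"az": 0,"fingers": 0.055},{"tx": 0,"ty": 0,"tz": 0,"ax": 0,"ay": 0,"az": 0,"fingers": 0.055},{"tx": 0,"ty": 0,"tz": 0,"ax": 0,"ay": 0,"az": 0,"fingers": 0.055}]'

```text
time_s: 17.52
eef_pos: [0.6298, -0.0514, 0.2014]
eef_rot: [-179.8, 0.1, 59.9]
contact_force: [0.0, -0.1, -1.1]
width: 0.0549
gripper_force: 0.0
```

```bash
python3 - <<'E'
from h import *
s=bot.grab_frame("side");b=cv2.imread("pics/side6.png")
o=np.vstack([cv2.resize(x[185:295,170:290],(480,300)) for x in(b,s)])
cv2.imwrite("pics/c8.png",o);print(bot.read_state()["contact_force"])
E
```

```text
[ 0.8909555  -0.64505553  0.50900388]
```

View pics/c8.png

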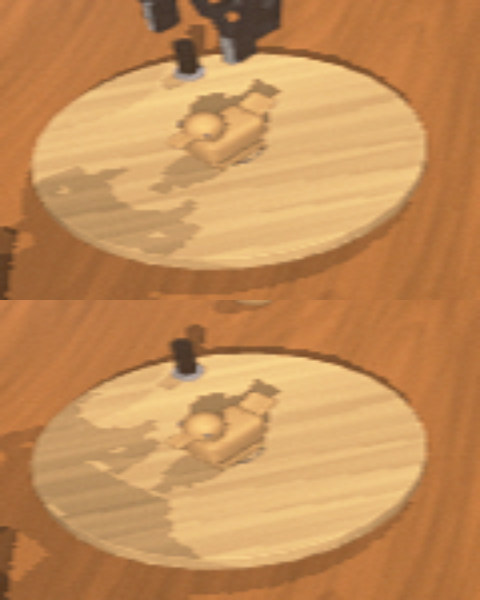

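Before (above) and after (below) match: duck upright and facing the camera, with the knob at (187,355) against (187,57)+300. Handing in.

```bash
python3 -c "
from workcell import bot
print(bot.finish_job())"
```

```text
the job is handed in; nothing more can be done
None
```

The job is handed in, result not reported: the duck stands on the middle of the turntable facing the camera, the disc made one full anticlockwise turn in about 7 s, and the knob is back within about 1 mm of where I gripped it.

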